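Clamp a wooden tag in the burning jig and lock it with the pin

TASK

Get the wooden tag ready for engraving: first slide it along its nest until it is fully home against the fence, then swing the red clamp bar all the way down over it, and then push the orange-headed lock pin along its run, through the lug, the bar's eye and the second lug, until its knob is home against the end of the run. Leave the gourd, the wooden discs, the sponge and the cup where they are.

Things in the scene. Friction and masses are not known exactly. Their poses are not given: they have to be found in the camera images.
- jig: Fixed dark wooden board, 230 (x) x 190 (y) x 20 mm thick, flat on the table, turned by some yaw. Origin: centre of its underside; x points away from the robot, along the nest and the pin run; z up. Coordinates written 'jig (..)' are in this frame, in mm. Two aluminium hinge posts (jig x 38 to 82, y 62 to 88, up to z 50) carry the bar.
- fence (a point): Middle of the fence's face at board-top level, jig (85, 15, 20). The green fence (10 high) closes the far end of the tag's nest: the strip of board top centred on jig y 15, between two green side strips 63 apart (6 wide, 6 high, jig x -100 to 90).
- run_end (a point): End of the pin run, jig (15.5, -55, 33), where the knob stops. Before it the knob lies on the board top (z 20) in a channel 28 wide between steel strips 7 high, 5 thick (x -80 to 10). From it to the lug the shank rides in a steel saddle (x 15.5 to 45.5, floor z 28, side walls 12 apart, up to z 32).
- lug_hole (a point): Centre of the hole at the near face of the first aluminium lug, jig (45.5, -55, 33); the pin goes in here along jig +x. First lug: x 45.5 to 53.5; a gap of 13 for the bar's tongue; second lug: x 66.5 to 74.5. Lugs are 32 wide (y), z 20 to 46, each with a 13 mm hole along x.
- bar_hinge (a point): The clamp bar's hinge point, jig (60, 75, 38); the hinge axis runs along jig x. The red bar is 24 wide (jig x), 14 thick, and runs 112 from here towards jig -y, then ends in an aluminium tongue 10 thick (x), 23 high, up to 146 from the hinge. Down, its top is at jig z 44, its underside at z 30, 2 above the tag.
- bar (a joint): Angle of the red clamp bar, rad: 0 = fully down (level, at its stop); grows as its free end rises, up to 1.3. The stiff hinge holds it where it is left; 2 to 3 N at the free end moves it.
- bar_eye (a point): Middle of the 13 mm hole through the bar's tongue, 130 mm from the hinge; with the bar down it lies at jig (60, -55, 33), in line with both lug holes.
- tag: Loose pale wooden tag, 110 (x) x 60 (y) x 8 mm thick, 40 g, lying flat in the nest, 20 to 50 mm short of the fence. Origin: centre of its underside. Home against the fence its origin is at jig (30, 15, 20).
- pin: Loose lock pin lying in its run, axis at jig z 33, pointing at the lugs. Origin: on its axis, at the front face of its knob; x points along the shank to the tip; it may roll about x. Steel shank 10 mm diameter, 67 long (last 5 tapered); orange round knob 26 mm diameter, 16 long. Home: origin at jig (15.5, -55, 33), tip 8 beyond the second lug.
- pin_tip (a point): Tip of the pin, 67 mm ahead of its origin.
- pin_knob (a point): Centre of the rear face of the pin's knob, 16 mm behind its origin.
- gourd: Loose orange bottle gourd standing upright, 76 mm diameter, 122 high; origin: centre of its underside. Bystander.
- discs: Stack of round wooden discs (one piece), 72 mm diameter, 30 high; origin: centre of its underside. Bystander.
- sponge: Blue and yellow sponge block 90 x 60 x 50 mm; origin: centre of its underside. Bystander.
- cup: Blue ceramic cup, 76 mm diameter at the rim, 85 high; origin: centre of its underside. Bystander.

How it is judged:
On the way, in this order (a step that is already met when the one before it is completed fails the run):
1. the tag lies in its nest against the fence (within 3 mm) (x of tag in the frame of jig between 0.027 and 0.033 m and y of tag in the frame of jig between 0.01 and 0.02 m and z of tag in the frame of jig between 0.017 and 0.023 m and angle between the z axis of tag and the z axis of jig, either way round below 0.08 rad), for 0.2 s.
2. the clamp bar is down (within 0.05 rad), the tag still home (all of step 1 and value of joint bar below 0.05 rad), for 0.2 s.
3. the pin is through both lugs and the bar's eye, its knob within 4 mm of the end of the run (all of step 2 and x of pin in the frame of jig above 0.0115 m and x of pin_tip in the frame of jig above 0.0775 m and angle between the x axis of pin and the x axis of jig, either way round below 0.08 rad and y of pin in the frame of jig between -0.06 and -0.05 m and z of pin in the frame of jig between 0.028 and 0.038 m and y of pin_tip in the frame of jig between -0.06 and -0.05 m and z of pin_tip in the frame of jig between 0.028 and 0.038 m), for 0.2 s.
At the end, for the whole second after the job is handed in: The tag lies flat in its nest within 3 mm of the fence, the bar is down within 0.05 rad, and the pin lies through lug, eye and lug with its knob within 4 mm of the end of the run and its axis within 5 mm and 0.08 rad of the holes' line; pin and tag at rest (all of step 3 and linear speed of each of pin, tag below 0.02 m/s); the robot touches nothing.
It fails at once if the gourd: pushed more than 20 mm or tipped (distance of gourd from where it was at the start of the episode above 0.02 m or angle between gourd's own z axis and vertical above 0.4 rad).
It fails at once if the discs: pushed more than 20 mm or tipped (distance of discs from where it was at the start of the episode above 0.02 m or angle between discs's own z axis and vertical above 0.4 rad).
It fails at once if the sponge: pushed more than 20 mm or tipped (distance of sponge from where it was at the start of the episode above 0.02 m or angle between sponge's own z axis and vertical above 0.4 rad).
It fails at once if the cup: pushed more than 20 mm or tipped (distance of cup from where it was at the start of the episode above 0.02 m or angle between cup's own z axis and vertical above 0.4 rad).
It also fails if it takes over 51 s, if anything falls off the work surface, if the arm or the gripper's body presses on something with over 40 N, if the wrist force passes 120 N, or if a joint passes its speed limit or range.

ROBOT

A 7-joint arm with a two-finger parallel gripper is mounted at the origin on the work surface. World frame = base frame: x ahead of the robot, y to its left, z up, the work surface at z = 0. Lengths are in m, angles in rad, forces in N, time in s.
With the tool pointing down it reaches from about 0.4 to 0.85 m from the base axis. Payload 10.4 kg.
Tool frame: the origin (TCP) lies at the very end of the fingers, on their centre line; the grasp point (between the pads) lies 19 mm behind it; z points along the fingers, y is the line along which they close (so a half turn about z gives the same grasp; the last joint's range is limited). The gripper opens to 87 mm and grips with 3 to 60 N. Pads are 19 mm wide; open, the fingers measure 117 mm over their backs; the gripper's body (75 mm by 190 mm) begins 51 mm behind the grasp point.
Start: joints at [-1.128, 0.332, -0.065, 1.46, 0.022, 1.35, -0.088], TCP at [0.281, 0.558, 0.223] pointing down, gripper open.
Joint ranges: [-2.6, 2.6], [-0.5, 2.12], [-1.47, 1.34], [0.16, 2.42], [-1.27, 4.41], [0.06, 2.06], [-2.6, 2.6]. Speed limits (rad/s): [2.22, 2.22, 2.79, 2.79, 3.14, 3.14, 3.14].

INTERFACE

Orientations are given as a unit quaternion [x, y, z, w].
In Python, from bench import status, camera, order gives the robot as it stands.
- The arm moves only by the tool jog_arm, never from a script. Its argument "plan" is a list of rows, each a list of 7 numbers: the turn, a rotation vector about the tool's x, y, z in rad, then the shift along the tool's x, y, z in mm, then the opening, from -1 (shut) to 1 (fully open). A call has 1 to 12 rows; each row is the pose to reach, as a shift and turn from the pose commanded when the call began, along the tool's axes at that moment; what a row does not reach only later rows make up. A row lasts 1/10 s, in which the tool goes at most 50 mm and 8.59 degrees, less where a joint would pass 70% of its speed; a pose out of reach is approached as far as the arm can. A call with a gripper value outside its range is refused whole. The fingers move at their own pace and stop on an object; "squeeze" is the grip in N (left out, the last holds). Time passes only in rows, so rows that repeat a pose let the fingers close. It gives the time, the measured TCP pose, the force, the opening and the grip force at its end, in the units of the state.
- status.read_state(): the state, without advancing time (a new reading comes with each control period).
- camera(name): name is "scene" or "top" or "wrist"; returns a dict with "image" (480x640x3 uint8, red, green, blue), "z_map" (480x640 float32, m along the optical axis (not along the pixel's ray), 0 where there is no reading), "fx", "fy", "cx", "cy" (pixels), "world_from_camera" (4x4, takes a point from camera to world coordinates); the wrist camera has in their place "mount" (4x4, takes a point from camera to tool coordinates, whose origin is the TCP and whose axes are the flange's). Camera axes: x right, y down, z forward; pixel columns grow to the right and rows downward; lengths in m; the calibration is good to about 2 mm. A picture is of the moment at which its call begins: read the wrist's pose just before it.
- order.close_job(): hands the job in; it is judged then, once.
The state is a dict: "time": time; "joint_positions": joint angles; "joint_vel": joint speeds; "joint_torque": joint torques, N m; "ee_pos": TCP position; "eef_rot": TCP orientation; "ft_force": force on the tool from outside, world axes, zero at the start; "torque": the same for the moment, N m; "width": finger opening in m; "grip_force": force on a finger pad.
Only numpy, scipy, OpenCV 4.12 (cv2) and the standard library are available. Lean on these libraries where they do the work, as an engineer would, in place of code of your own. Each camera call takes 0.05 s, during which the arm holds its last target. There are 200 camera calls.

## Working session

There is one attempt and no reset: what is moved stays moved. The work goes in short steps, Python scripts to look and compute and a tool call to move; the robot and the scene stay as the last step left them, time stands still between calls to the robot, and variables do not carry over. Pictures are saved under pics/ and viewed, at most 10 in all, crops included, and the job is handed in when it is done.

Besides the shell and the picture viewer there is one more tool, called after "Call:" as name([rows], argument=value, ...), one row to a line, values as JSON. jog_arm: Moves the arm, as the interface text tells. Its arguments: {"type":"object","properties":{"plan":{"type":"array"},"squeeze":{"type":"number"}},"required":["plan"]}

```bash
mkdir -p pics; ls
python3 - <<'E'
from bench import status,camera
import cv2,numpy as np,pickle
s=status.read_state();print(s)
for n in("scene","top"):
    c=camera(n);pickle.dump(c,open(n+'.pkl','wb'));cv2.imwrite(f'pics/{n}0.png',c['image'][:,:,::-1]);print(c['fx'],c['cx'],c['cy'],c['world_from_camera'])
E
```

```text
pics
{'time': 0.0, 'joint_positions': array([-1.12759107,  0.33287829, -0.06469046,  1.4609274 ,  0.02160284,
        1.34989419, -0.08855812]), 'joint_vel': array([-0.0007443 ,  0.00010671,  0.00092892, -0.0002115 ,  0.00014266,
       -0.00054823,  0.00105999]), 'joint_torque': array([-5.54921171e-04, -6.23250389e+01,  2.45233392e-02, -3.89905787e+01,
       -6.12738566e-02,  3.97011079e-02,  1.24910630e-04]), 'ee_pos': array([0.28055425, 0.55806763, 0.22175655]), 'eef_rot': array([ 2.30824983e-01,  9.72995030e-01, -6.94088846e-04, -1.28328506e-04]), 'ft_force': array([-0.51780455, -0.56596758, -0.39658826]), 'torque': array([-0.02908808, -0.03404065,  0.00328193]), 'grip_force': 0.0, 'width': 0.0870487878315634}
455.3902904530014 317.62411528297196 232.83142322256577 [[ 4.72475134e-01  7.01833401e-01 -5.33101421e-01  1.01215787e+00]
 [ 8.81344000e-01 -3.76263639e-01  2.85759387e-01 -2.35834233e-01]
 [-3.11983483e-05 -6.04859944e-01 -7.96331870e-01  7.23047597e-01]
 [ 0.00000000e+00  0.00000000e+00  0.00000000e+00  1.00000000e+00]]
609.2667603506126 323.26914565023935 240.863612850604 [[-2.71071565e-03 -9.80886465e-01  1.94562057e-01  3.00143198e-01]
 [-9.99926520e-01  3.59865472e-04 -1.21171072e-02  6.11947435e-03]
 [ 1.18154902e-02 -1.94580607e-01 -9.80815366e-01  1.38033758e+00]
 [ 0.00000000e+00  0.00000000e+00  0.00000000e+00  1.00000000e+00]]
```

View pics/top0.png

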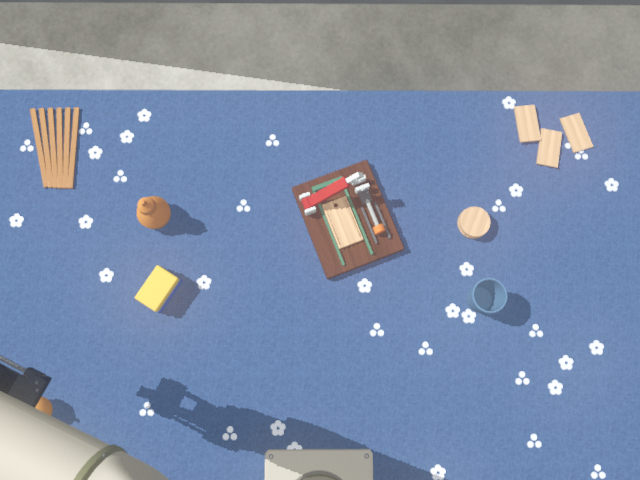

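View pics/scene0.png

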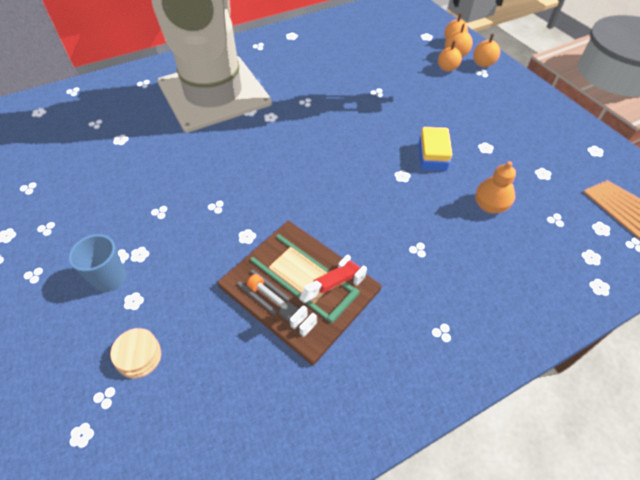

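The top view shows the jig at about (347,218), yawed, with the tag near (343,222), the pin knob at (379,229) and the bar partly raised. The gourd is at (153,212), the sponge at (157,289), the discs at (474,222) and the cup at (489,295). All of them are well clear of the jig.

```bash
cat > h.py <<'E'
import numpy as np,cv2,pickle
def cloud(c,T=None):
    z=c['z_map'];v,u=np.mgrid[:480,:640]
    p=np.stack([(u-c['cx'])/c['fx']*z,(v-c['cy'])/c['fy']*z,z],-1)
    T=c['world_from_camera'] if T is None else T
    return p@T[:3,:3].T+T[:3,3]
def hsv(c): return cv2.cvtColor(c['image'],cv2.COLOR_RGB2HSV)
def tojig(P,j): # j: x,y,yaw
    c,s=np.cos(j[2]),np.sin(j[2]); d=P-np.array([j[0],j[1],0]); return np.stack([c*d[...,0]+s*d[...,1],-s*d[...,0]+c*d[...,1],d[...,2]],-1)
def ray(c,u,v,z,T=None):
    T=c['world_from_camera'] if T is None else T
    d=T[:3,:3]@np.array([(u-c['cx'])/c['fx'],(v-c['cy'])/c['fy'],1]); return T[:3,3]+d*(z-T[2,3])/d[2]
E
python3 - <<'E'
from h import *
for n in('top','scene'):
    c=pickle.load(open(n+'.pkl','rb'));P=cloud(c);H=hsv(c)
    near=(abs(P[...,0]-.6)<.25)&(abs(P[...,1]+.05)<.25)
    # brown, not blue
    b=near&((H[...,0]<25)|(H[...,0]>165))&(H[...,2]<140)&(H[...,1]>70)&(abs(P[...,2]-.02)<.012)
    m=b.astype(np.uint8); nn,l,st,_=cv2.connectedComponentsWithStats(m); k=1+st[1:,4].argmax(); b=l==k
    b=b|False
    print(n,'z board',np.median(P[b][:,2]),b.sum())
    ys,xs=np.nonzero(b); W=np.array([ray(c,u,v,.02)[:2] for u,v in zip(xs,ys)],np.float32)
    r=cv2.minAreaRect(W);print(r)
    for yaw in [None]:
        a=np.deg2rad(r[2]); 
        if r[1][0]<r[1][1]: a+=np.pi/2
        a=(a+np.pi/2)%np.pi-np.pi/2
        j=(r[0][0],r[0][1],a);print('jig',j)
    J=tojig(P,j)*1000
    ins=(abs(J[...,0])<125)&(abs(J[...,1])<105)&(J[...,2]>5)
    red=ins&((H[...,0]<6)|(H[...,0]>174))&(H[...,1]>170)&(H[...,2]>110)&(J[...,2]>35)
    org=ins&(H[...,0]>6)&(H[...,0]<16)&(H[...,1]>170)&(H[...,2]>150)
    tag=ins&(H[...,0]>8)&(H[...,0]<25)&(H[...,2]>170)&(H[...,1]<150)&(abs(J[...,2]-28)<8)&(abs(J[...,1]-15)<40)
    for nm,m in(('red',red),('org',org),('tag',tag)):
        q=J[m]; print(nm,len(q),np.percentile(q,[2,50,98],axis=0).round(1).tolist())
    q=J[red]; A=np.polyfit(q[:,1],q[:,2],1);print('bar slope',A, 'angle',np.arctan(-A[0]))
E
```

```text
top z board 0.019243606748172493 505
((0.5870737433433533, -0.08566798269748688), (0.1417333334684372, 0.11256598681211472), 21.854110717773438)
jig (0.5870737433433533, -0.08566798269748688, np.float64(0.3814261871205278))Traceback (most recent call last):
  File "<stdin>", line 23, in <module>
    return _quantile_unchecked(
        a, q, axis, out, overwrite_input, method, keepdims, weights)
    return _ureduce(a,
                    func=_quantile_ureduce_func,
    ...<5 lines>...
                    overwrite_input=overwrite_input,
                    method=method)
    r = func(a, **kwargs)
    result = _quantile(arr,
                       quantiles=q,
    ...<2 lines>...
                       out=out,
                       weights=wgt)
    slices_having_nans = np.isnan(arr[-1, ...])
                                  ~~~^^^^^^^^^
IndexError: index -1 is out of bounds for axis 0 with size 0
```

```bash
cat > m.py <<'E'
from h import *
def jigfit(c,P,H,guess):
    near=np.hypot(P[...,0]-guess[0],P[...,1]-guess[1])<.17
    b=near&((H[...,0]<25)|(H[...,0]>160))&(H[...,1]>50)&(H[...,2]<150)&(abs(P[...,2]-.02)<.007)
    nn,l,st,_=cv2.connectedComponentsWithStats(b.astype(np.uint8)); b=np.isin(l,[i for i in range(1,nn) if st[i,4]>25])
    ys,xs=np.nonzero(b); W=np.array([ray(c,u,v,.02)[:2] for u,v in zip(xs,ys)],np.float32)
    r=cv2.minAreaRect(W); a=np.deg2rad(r[2])
    if r[1][0]<r[1][1]: a+=np.pi/2
    a=(a+np.pi/2)%np.pi-np.pi/2
    return (r[0][0],r[0][1],a),r,np.median(P[b][:,2])
def parts(J,H):
    ins=(abs(J[...,0])<125)&(abs(J[...,1])<105)&(J[...,2]>5)
    h,s,v=H[...,0],H[...,1],H[...,2]
    return dict(red=ins&((h<6)|(h>174))&(s>150)&(v>100)&(J[...,2]>35),
      org=ins&(h>6)&(h<16)&(s>160)&(v>140)&(J[...,1]<-20),
      tag=ins&(h>8)&(h<25)&(v>150)&(s<160)&(abs(J[...,2]-28)<8)&(abs(J[...,1]-15)<40),
      green=ins&(h>55)&(h<95)&(s>60))
E
python3 - <<'E'
from m import *
for n in('top','scene'):
    c=pickle.load(open(n+'.pkl','rb'));P=cloud(c);H=hsv(c)
    print(n,P[218,347] if n=='top' else P[290,300])
    j,r,z=jigfit(c,P,H,(.595,-.04) if n=='top' else P[290,300]);print(np.round(j,4),r,z)
    J=tojig(P,j)*1000
    for nm,m in parts(J,H).items():
        q=J[m]; print(nm,len(q))
        if len(q)==0: continue
        print(np.percentile(q,[2,50,98],axis=0).round(1).tolist())
        if nm=='red': A=np.polyfit(q[:,1],q[:,2],1);print('bar angle',np.arctan(-A[0]),A)
E
```

```text
top [ 0.62085641 -0.06471363  0.03093259]
[ 0.6239 -0.0657  0.3697] ((0.6238753199577332, -0.06565047800540924), (0.22771583497524261, 0.18812212347984314), 21.18229103088379) 0.019117554253582192
red 0
org 0
tag 1237
[[-58.6, -13.9, 21.6], [-6.4, 15.2, 27.0], [47.4, 44.0, 32.5]]
green 197
[[-94.7, -21.6, 20.5], [-9.0, 26.8, 26.4], [94.0, 50.7, 33.3]]
scene [ 0.64331504 -0.07308811  0.02859099]
[ 0.6273 -0.0679  0.3709] ((0.6272733211517334, -0.06789550185203552), (0.23006489872932434, 0.19051559269428253), 21.249866485595703) 0.021112617496758523
red 570
[[48.7, -14.7, 48.8], [63.4, 29.2, 75.7], [70.3, 79.7, 103.9]]
bar angle 0.5439179894731073 [-0.60476797 94.13331233]
org 108
[[-63.5, -65.4, 20.8], [-52.9, -60.4, 41.7], [-46.7, -43.6, 48.2]]
tag 1079
[[-67.4, -12.3, 22.0], [-19.5, 14.1, 29.1], [45.7, 46.6, 31.7]]
green 768
[[-96.5, -20.5, 21.9], [51.2, -6.0, 27.5], [92.9, 53.5, 33.0]]
```

```bash
cat > go.py <<'E'
import sys,numpy as np
from scipy.spatial.transform import Rotation as R
from bench import status
JIG=(.6256,-.0668,.370)
def plan(x,y,z,jig=None,flip=np.pi):
    """tool-frame turn (rad) and shift (mm) taking the TCP to jig (x,y,z) mm, pointing down, tool x along jig -x"""
    j=jig or JIG; s=status.read_state(); c,sn=np.cos(j[2]),np.sin(j[2])
    t=np.array([j[0]+(c*x-sn*y)/1e3,j[1]+(sn*x+c*y)/1e3,z/1e3])
    Rt=R.from_euler('z',j[2]+flip)*R.from_euler('x',np.pi); R0=R.from_quat(s['eef_rot'])
    tj=s['ee_pos']-[j[0],j[1],0]
    print('t',round(s['time'],2),'jigTCP',np.round([1e3*(c*tj[0]+sn*tj[1]),1e3*(-sn*tj[0]+c*tj[1]),1e3*tj[2]],1),'F',s['ft_force'].round(1))
    print('turn',(R0.inv()*Rt).as_rotvec().round(4),'shift',(1e3*R0.inv().apply(t-s['ee_pos'])).round(1))
if __name__=='__main__': plan(*map(float,sys.argv[1:4]))
E
python3 go.py -60 10 250; python3 -c "
from bench import camera;print(camera('wrist')['mount'])"
```

```text
t 0.1 jigTCP [-95.7 707.4 221.8] F [-0.3 -1.3  0.1]
turn [-1.200e-03 -5.000e-04 -8.358e-01] shift [-541.3 -441.2  -27.6]
[[ 2.10223426e-04 -9.69914898e-01 -2.43444134e-01  6.65273256e-02]
 [ 9.99999229e-01  5.01841403e-04 -1.13586713e-03  9.15204223e-04]
 [ 1.22386479e-03 -2.43443708e-01  9.69914256e-01 -1.61150720e-01]
 [ 0.00000000e+00  0.00000000e+00  0.00000000e+00  1.00000000e+00]]
```

Call:
jog_arm([
  [0,0,-0.836,-541,-441,-28,-1],
  [0,0,-0.836,-541,-441,-28,-1],
  [0,0,-0.836,-541,-441,-28,-1],
  [0,0,-0.836,-541,-441,-28,-1],
  [0,0,-0.836,-541,-441,-28,-1],
  [0,0,-0.836,-541,-441,-28,-1],
  [0,0,-0.836,-541,-441,-28,-1],
  [0,0,-0.836,-541,-441,-28,-1],
  [0,0,-0.836,-541,-441,-28,-1],
  [0,0,-0.836,-541,-441,-28,-1],
  [0,0,-0.836,-541,-441,-28,-1],
  [0,0,-0.836,-541,-441,-28,-1],
])

```text
time: 1.35
ee_pos: [0.5221, 0.0184, 0.2464]
eef_rot: [-0.184, 0.983, 0.0, 0.0]
ft_force: [0.7, 1.0, -0.1]
width: 0.0025
grip_force: 0.0
```

```bash
python3 go.py -60 10 250
```

```text
t 1.35 jigTCP [-65.7 116.8 246.4] F [ 0.7  1.  -0.1]
turn [0.0001 0.0004 0.0003] shift [  -5.6 -106.8   -3.7]
```

Call:
jog_arm([
  [0,0,0,-6,-107,-4,-1],
  [0,0,0,-6,-107,-4,-1],
  [0,0,0,-6,-107,-4,-1],
  [0,0,0,-6,-107,-4,-1],
  [0,0,0,-6,-107,-4,-1],
  [0,0,0,-6,-107,-4,-1],
])

```text
time: 1.95
ee_pos: [0.5659, -0.0753, 0.2501]
eef_rot: [-0.185, 0.983, 0.0, -0.0]
ft_force: [-0.5, 0.2, 0.6]
width: 0.0006
grip_force: 0.0
```

```bash
python3 go.py -60 10 250
cat > w.py <<'E'
from m import *
from bench import status,camera
from scipy.spatial.transform import Rotation as R
import sys
def wrist(name):
    s=status.read_state(); c=camera('wrist'); cv2.imwrite(f'pics/{name}.png',c['image'][:,:,::-1])
    T=np.eye(4);T[:3,:3]=R.from_quat(s['eef_rot']).as_matrix();T[:3,3]=s['ee_pos']; c['world_from_camera']=T@c['mount']; return c
E
python3 - <<'E'
from w import *
c=wrist('w1');pickle.dump(c,open('w1.pkl','wb'));P=cloud(c);H=hsv(c)
j,r,z=jigfit(c,P,H,(.6256,-.0668));print(np.round(j,4),r,z)
for jj in (j,(.6256,-.0668,.37)):
  J=tojig(P,jj)*1000
  for nm,m in parts(J,H).items():
    q=J[m]; print(nm,len(q))
    if len(q): print(np.percentile(q,[1,50,99],axis=0).round(1).tolist())
E
```

```text
t 1.95 jigTCP [-58.8  13.7 250.1] F [-0.5  0.2  0.6]
turn [0.0009 0.     0.0028] shift [ 1.2 -3.7  0.1]
[ 0.5729 -0.0865 -1.1978] ((0.5728859901428223, -0.0865364819765091), (0.116170234978199, 0.1869973987340927), 21.369977951049805) 0.018867626918411706
red 1
[[-14.2, 104.9, 85.1], [-14.2, 104.9, 85.1], [-14.2, 104.9, 85.1]]
org 0
tag 872
[[-88.9, -24.1, 20.0], [-8.1, 11.3, 24.8], [69.3, 54.2, 35.4]]
green 1188
[[-52.2, -42.8, 23.1], [16.5, 2.4, 24.9], [22.0, 55.7, 26.7]]
red 47
[[48.8, 14.3, 83.0], [60.1, 14.4, 84.4], [70.5, 15.3, 86.2]]
org 205
[[-61.1, -65.7, 19.6], [-60.3, -59.8, 38.4], [-45.0, -41.3, 45.0]]
tag 691
[[-102.6, -13.9, 20.0], [-54.3, 14.2, 25.9], [26.9, 48.0, 28.4]]
green 1188
[[-99.1, -21.3, 23.1], [-54.0, -15.9, 24.9], [-0.7, 52.8, 26.7]]
```

View pics/w1.png

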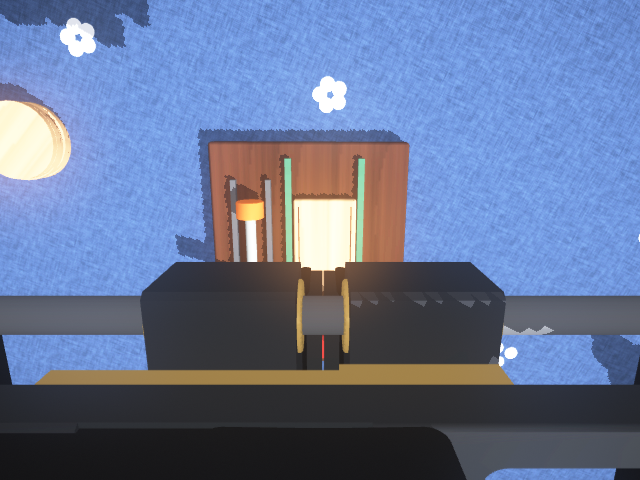

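The wrist view looks back along jig -x. It shows the board's near edge at row 142, the tag's rear edge at row 199 (columns 294–355), the green strips at columns 287 and 361, and the orange knob at (250,209).

Run:
```python
from w import *
c=pickle.load(open('w1.pkl','rb'))
for n,u,v,z in [('edgeL',209,143,.02),('edgeR',408,143,.02),('tagL',294,199,.028),('tagR',355,199,.028),('gL',287.5,160,.026),('gR',361.5,160,.026),('gLl',287.5,250,.026),('knob top rear',250,201,.046),('stripL',232.5,181,.027),('stripR',267.5,181,.027)]:
    print(n,(tojig(ray(c,u,v,z),(.6256,-.0668,.37))*1e3).round(1))
```

```text
edgeL [-113.2  -91.5   20. ]
edgeR [-113.7   93.9   20. ]
tagL [-62.  -12.4  28. ]
tagR [-62.2  45.1  28. ]
gL [-98.2 -18.1  26. ]
gR [-98.4  50.5  26. ]
gLl [-11.4 -19.6  26. ]
knob top rear [-63.  -50.8  46. ]
stripL [-78.7 -69.8  27. ]
stripR [-78.8 -37.1  27. ]
```

```bash
sed -i 's/^JIG=.*/JIG=(.6263,-.0658,.370)/' go.py; python3 go.py -92 15 24
```

```text
t 2.0 jigTCP [-59.8  12.9 250.2] F [-0.4 -0.7 -0. ]
turn [0.0007 0.0002 0.0027] shift [ 32.3   2.1 226.2]
```

Call:
jog_arm([
  [0,0,0,32,2,50,-1],
  [0,0,0,32,2,100,-1],
  [0,0,0,32,2,150,-1],
  [0,0,0,32,2,190,-1],
  [0,0,0,32,2,190,-1],
  [0,0,0,32,2,190,-1],
])

```text
time: 2.6
ee_pos: [0.5357, -0.0863, 0.0612]
eef_rot: [-0.185, 0.983, 0.0, -0.0]
ft_force: [-0.9, -0.1, 1.7]
width: 0.0004
grip_force: 0.0
```

```bash
python3 go.py -92 15 24
```

```text
t 2.6 jigTCP [-91.9  13.7  61.2] F [-0.9 -0.1  1.7]
turn [ 0.0002 -0.0005  0.0012] shift [ 0.1  1.3 37.2]
```

Descend, then push forward 46 mm to get close to contact.

Call:
jog_arm([
  [0,0,0,0,1,20,-1],
  [0,0,0,0,1,37,-1],
  [0,0,0,0,1,37,-1],
  [0,0,0,-10,1,37,-1],
  [0,0,0,-17,1,37,-1],
  [0,0,0,-24,1,37,-1],
  [0,0,0,-31,1,37,-1],
  [0,0,0,-38,1,37,-1],
  [0,0,0,-45,1,37,-1],
  [0,0,0,-50,1,37,-1],
  [0,0,0,-50,1,37,-1],
])

```text
time: 3.7
ee_pos: [0.5824, -0.0674, 0.0231]
eef_rot: [-0.184, 0.983, 0.0, 0.0]
ft_force: [0.6, -0.6, 0.3]
width: 0.0002
grip_force: 0.0
```

```bash
python3 go.py -34 15 24
python3 - <<'E'
from w import *
from bench import camera
wrist('w2');c=camera('top');pickle.dump(c,open('top2.pkl','wb'));a=wrist('w2')
im=cv2.resize(c['image'][140:300,260:440],(720,640))[:560,:,::-1]
s=cv2.resize(camera('scene')['image'][210:370,200:400],(640,512))[:,:,::-1];cv2.imwrite('pics/s2.png',s)
E
```

```text
t 3.7 jigTCP [-41.5  14.4  23.1] F [ 0.6 -0.6  0.3]
turn [-0.      0.0002  0.0008] shift [-7.5  0.6 -0.9]
```

View pics/s2.png

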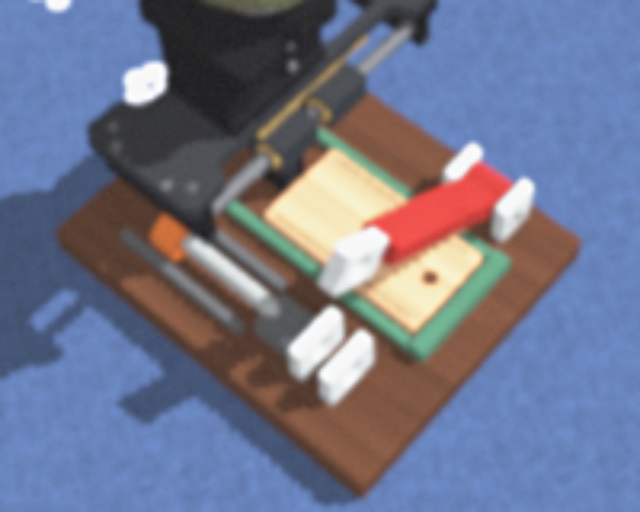

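The crop shows the tag at about (375,240), a few mm short of the green fence at (455,305). The fingers are behind it and the bar is still raised. I'll push on gently.

Call:
jog_arm([
  [0,0,0,-2,0,0,-1],
  [0,0,0,-4,0,0,-1],
  [0,0,0,-5,0,0,-1],
  [0,0,0,-6,0,0,-1],
  [0,0,0,-6,0,0,-1],
])

```text
time: 4.4
ee_pos: [0.5868, -0.0659, 0.0231]
eef_rot: [-0.184, 0.983, 0.0, -0.001]
ft_force: [-3.6, -0.4, 1.8]
width: 0.0006
grip_force: 2.0
```

Call:
jog_arm([
  [0,0,0,-1,0,0,-1],
  [0,0,0,-2,0,0,-1],
  [0,0,0,-2,0,0,-1],
])

```text
time: 4.7
ee_pos: [0.5871, -0.0659, 0.0229]
eef_rot: [-0.184, 0.983, 0.0, -0.002]
ft_force: [-11.0, -2.3, 8.3]
width: 0.0003
grip_force: 5.9
```

```bash
python3 go.py -34 15 24
```

```text
t 4.7 jigTCP [-36.6  14.1  22.9] F [-11.   -2.3   8.3]
turn [ 0.0014 -0.0043 -0.0008] shift [-2.6  0.9 -1.1]
```

Contact with the fence looks right (11 N, motion stopped). I'll back off, rise and check.

Call:
jog_arm([
  [0,0,0,6,0,0,-1],
  [0,0,0,15,0,0,-1],
  [0,0,0,15,0,-40,-1],
  [0,0,0,15,0,-90,-1],
  [0,0,0,15,0,-140,-1],
  [0,0,0,15,0,-140,-1],
])

```text
time: 5.3
ee_pos: [0.5788, -0.0711, 0.1706]
eef_rot: [-0.184, 0.983, -0.001, 0.006]
ft_force: [0.4, -0.2, -0.3]
width: 0.0007
grip_force: 0.0
```

```bash
python3 go.py 60 -15 165
python3 - <<'E'
from w import *
c=camera('scene');pickle.dump(c,open('s3.pkl','wb'));cv2.imwrite('pics/s3.png',cv2.resize(c['image'][230:350,240:390],(750,600),interpolation=cv2.INTER_CUBIC)[:,:,::-1])
E
```

```text
t 5.3 jigTCP [-46.2  12.2 170.6] F [ 0.4 -0.2 -0.3]
turn [-0.0037  0.0114 -0.0003] shift [-106.2  -27.1    6.9]
```

View pics/s3.png

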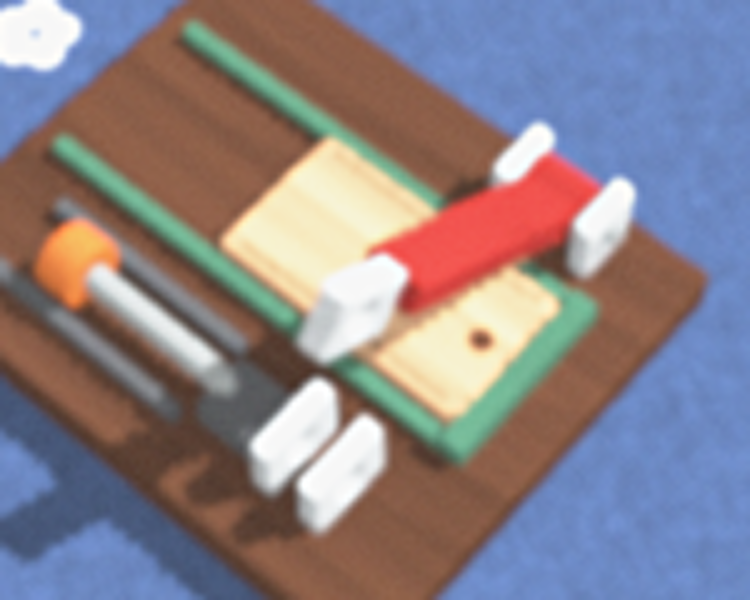

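The tag's front edge (465,415)–(560,300) meets the green fence with no visible gap. I'll confirm numerically against the strip ends.

Run:
```python
from w import *
c=pickle.load(open('s3.pkl','rb'))
for n,x,y,z in [('tagrearL',222,240,.028),('tagrearR',332,138,.028),('tagfrontL',463,417,.028),('tagfrontR',562,300,.028),('gL',55,145,.026),('gR',188,27,.026),('edgeboard_far',440,600,.02),('corner far left board',705,275,.02)]:
    print(n,(tojig(ray(c,x/5+240,y/5+230,z),(.6263,-.0658,.37))*1e3).round(1))
```

```text
tagrearL [-24.5 -12.6  28. ]
tagrearR [-23.8  45.8  28. ]
tagfrontL [ 85.1 -10.6  28. ]
tagfrontR [82.6 47.  28. ]
gL [-100.1  -21.9   26. ]
gR [-100.5   49.3   26. ]
edgeboard_far [118.8 -62.9  20. ]
corner far left board [112.5  92.2  20. ]
```

The tag is home (rear -24.2, front about 84). Now over the bar.

Call:
jog_arm([
  [0,0.011,0,-50,-13,3,-1],
  [0,0.011,0,-90,-23,5,-1],
  [0,0.011,0,-106,-27,7,-1],
  [0,0.011,0,-106,-27,7,-1],
  [0,0.011,0,-106,-27,20,-1],
  [0,0.011,0,-106,-27,40,-1],
  [0,0.011,0,-106,-27,50,-1],
  [0,0.011,0,-106,-27,50,-1],
])

```text
time: 6.15
ee_pos: [0.682, -0.0573, 0.1111]
eef_rot: [-0.184, 0.983, -0.001, -0.007]
ft_force: [-0.6, 0.1, 0.4]
width: 0.0003
grip_force: 0.0
```

```bash
python3 go.py 60 -15 44
```

```text
t 6.15 jigTCP [ 55.  -12.2 111.1] F [-0.6  0.1  0.4]
turn [ 0.0016 -0.0141 -0.0002] shift [-5.9 -2.9 67. ]
```

Call:
jog_arm([
  [0,-0.012,0,-5,-3,0,-1],
  [0,-0.012,0,-5,-3,8,-1],
  [0,-0.012,0,-5,-3,16,-1],
  [0,-0.012,0,-5,-3,24,-1],
  [0,-0.012,0,-5,-3,32,-1],
  [0,-0.012,0,-5,-3,40,-1],
  [0,-0.012,0,-5,-3,48,-1],
  [0,-0.012,0,-5,-3,54,-1],
  [0,-0.012,0,-5,-3,58,-1],
  [0,-0.012,0,-5,-3,60,-1],
  [0,-0.012,0,-5,-3,60,-1],
])

```text
time: 7.25
ee_pos: [0.6888, -0.0584, 0.0529]
eef_rot: [-0.184, 0.983, 0.0, 0.0]
ft_force: [-0.5, -0.6, 0.3]
width: 0.0003
grip_force: 0.0
```

```bash
python3 go.py 60 -15 44
```

```text
t 7.25 jigTCP [ 61.  -15.7  52.9] F [-0.5 -0.6  0.3]
turn [0.0003 0.0007 0.0002] shift [1.  0.7 8.9]
```

Call:
jog_arm([
  [0,0,0,0,0,3,-1],
  [0,0,0,0,0,6,-1],
  [0,0,0,0,0,8,-1],
  [0,0,0,0,0,8,-1],
])

```text
time: 7.65
ee_pos: [0.6888, -0.0583, 0.0448]
eef_rot: [-0.184, 0.983, 0.0, 0.0]
ft_force: [0.3, -0.1, -0.3]
width: 0.001
grip_force: 0.0
```

Call:
jog_arm([
  [0,0,0,0,0,1,-1],
  [0,0,0,0,0,2,-1],
  [0,0,0,0,0,2,-1],
])

```text
time: 7.95
ee_pos: [0.689, -0.0583, 0.0444]
eef_rot: [-0.184, 0.983, 0.0, 0.001]
ft_force: [-5.1, 0.7, 10.6]
width: 0.0008
grip_force: 5.3
```

```bash
python3 go.py 60 -15 44
```

```text
t 7.95 jigTCP [ 61.2 -15.7  44.4] F [-5.1  0.7 10.6]
turn [0.0006 0.0013 0.0002] shift [1.2 0.7 0.4]
```

Call:
jog_arm([
  [0,0,0,0,0,-30,-1],
  [0,0,0,0,0,-60,-1],
  [0,0,0,40,-10,-60,-1],
  [0,0,0,80,-25,-60,-1],
  [0,0,0,120,-38,-60,-1],
  [0,0,0,148,-39,-60,-1],
  [0,0,0,148,-39,-60,-1],
  [0,0,0,148,-39,-60,-1],
])

```text
time: 8.75
ee_pos: [0.5652, -0.1482, 0.1034]
eef_rot: [-0.184, 0.983, 0.0, 0.001]
ft_force: [0.7, -0.2, 0.7]
width: 0.0005
grip_force: 0.0
```

```bash
python3 go.py -88 -55 31
python3 - <<'E'
from w import *
c=camera('scene');pickle.dump(c,open('s4.pkl','wb'));cv2.imwrite('pics/s4.png',cv2.resize(c['image'][230:350,240:390],(750,600),interpolation=cv2.INTER_CUBIC)[:,:,::-1])
P=cloud(c);H=hsv(c);J=tojig(P,(.6263,-.0658,.37))*1e3
for nm,m in parts(J,H).items():
    q=J[m]
    if len(q):print(nm,len(q),np.percentile(q,[1,50,99],axis=0).round(1).tolist())
    if nm=='red':
        q=q[q[:,2]>0];A=np.polyfit(q[:,1],q[:,2],1);print(A)
E
```

```text
t 8.75 jigTCP [-86.8 -54.7 103.4] F [ 0.7 -0.2  0.7]
turn [ 0.0003  0.002  -0.0003] shift [ 1.4 -0.3 72.4]
red 852 [[47.7, -34.3, 37.4], [60.1, 18.9, 45.2], [70.3, 78.3, 51.1]]
[2.45066751e-02 4.46962780e+01]
org 110 [[-63.3, -67.9, 20.2], [-52.4, -62.5, 42.2], [-46.4, -45.5, 48.4]]
tag 1117 [[-30.7, -14.3, 21.5], [16.2, 13.7, 29.0], [82.6, 46.0, 32.1]]
green 713 [[-97.8, -23.1, 21.3], [9.9, -7.5, 27.4], [93.3, 51.9, 33.2]]
```

View pics/s4.png

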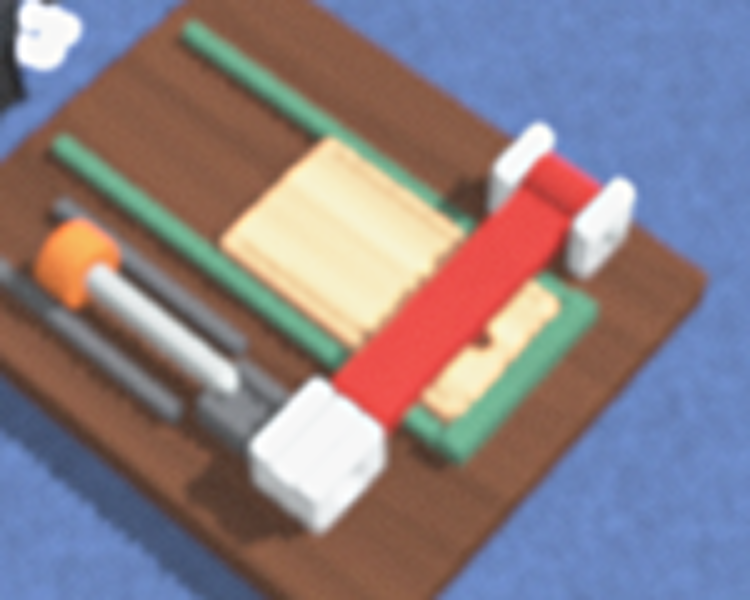

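The red bar is level with its tongue between the lugs at (320,430), the tag is still home, and the pin's knob lies in the channel at (75,262). Now I'll descend behind the knob and push.

Call:
jog_arm([
  [0,0,0,1,0,40,-1],
  [0,0,0,1,0,72,-1],
  [0,0,0,1,0,72,-1],
  [0,0,0,-6,0,72,-1],
  [0,0,0,-12,0,72,-1],
  [0,0,0,-18,0,72,-1],
  [0,0,0,-24,0,72,-1],
  [0,0,0,-30,0,72,-1],
  [0,0,0,-36,0,72,-1],
  [0,0,0,-40,0,72,-1],
  [0,0,0,-40,0,72,-1],
])

```text
time: 9.9
ee_pos: [0.603, -0.1334, 0.031]
eef_rot: [-0.184, 0.983, 0.0, 0.001]
ft_force: [0.3, 0.0, -0.1]
width: 0.0001
grip_force: 0.0
```

```bash
python3 go.py -11 -55 31
python3 - <<'E'
from w import *
c=camera('scene');cv2.imwrite('pics/s5.png',cv2.resize(c['image'][230:350,240:390],(750,600),interpolation=cv2.INTER_CUBIC)[:,:,::-1])
E
```

```text
t 9.9 jigTCP [-46.2 -54.6  31. ] F [ 0.3  0.  -0.1]
turn [0.0001 0.0013 0.0008] shift [-35.2  -0.4   0. ]
```

View pics/s5.png

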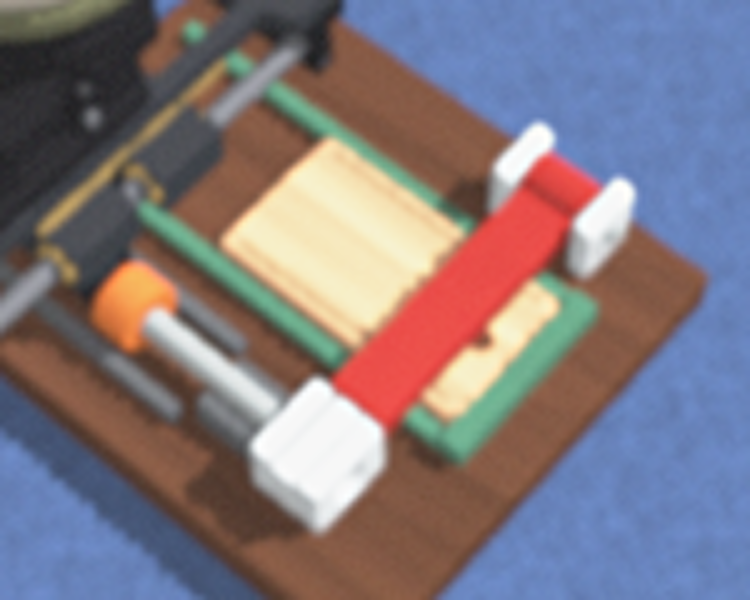

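The knob has moved to (135,305) and the tip is at the first lug (265,410), with the pin straight. Pushing on.

Call:
jog_arm([
  [0,0,0,-4,0,0,-1],
  [0,0,0,-8,0,0,-1],
  [0,0,0,-12,0,0,-1],
  [0,0,0,-16,0,0,-1],
  [0,0,0,-20,0,0,-1],
  [0,0,0,-24,0,0,-1],
  [0,0,0,-27,0,0,-1],
  [0,0,0,-30,0,0,-1],
  [0,0,0,-30,0,0,-1],
])

```text
time: 10.85
ee_pos: [0.6308, -0.1227, 0.0311]
eef_rot: [-0.184, 0.983, 0.0, 0.001]
ft_force: [-0.0, 0.3, 0.5]
width: 0.0006
grip_force: 0.0
```

```bash
python3 go.py -11 -55 31
```

```text
t 10.85 jigTCP [-16.4 -54.7  31.1] F [-0.   0.3  0.5]
turn [-0.      0.0013  0.0006] shift [-5.4 -0.3  0.1]
```

Call:
jog_arm([
  [0,0,0,-2,0,0,-1],
  [0,0,0,-3,0,0,-1],
  [0,0,0,-4,0,0,-1],
  [0,0,0,-4,0,0,-1],
])

```text
time: 11.25
ee_pos: [0.6342, -0.1215, 0.0311]
eef_rot: [-0.184, 0.983, 0.0, 0.001]
ft_force: [0.9, -0.1, -0.3]
width: 0.0002
grip_force: 0.0
```

Call:
jog_arm([
  [0,0,0,-1,0,0,-1],
  [0,0,0,-2,0,0,-1],
  [0,0,0,-2,0,0,-1],
])

```text
time: 11.55
ee_pos: [0.6347, -0.1215, 0.031]
eef_rot: [-0.184, 0.983, 0.0, -0.001]
ft_force: [-7.1, -1.1, 5.4]
width: -0.0002
grip_force: 3.5
```

```bash
python3 go.py -11 -55 31
```

```text
t 11.55 jigTCP [-12.4 -54.9  31. ] F [-7.1 -1.1  5.4]
turn [ 0.0009 -0.0016 -0.0006] shift [-1.4 -0.1 -0. ]
```

Call:
jog_arm([
  [0,0,0,8,0,0,-1],
  [0,0,0,25,0,0,-1],
  [0,0,0,35,0,-45,-1],
  [0,0,0,60,0,-90,-1],
  [0,0,0,80,0,-130,-1],
  [0,0,0,80,0,-130,-1],
  [0,0,0,80,0,-130,-1],
])

```text
time: 12.25
ee_pos: [0.5616, -0.1501, 0.1623]
eef_rot: [-0.184, 0.983, 0.0, 0.002]
ft_force: [0.3, -0.0, -0.3]
width: 0.0003
grip_force: 0.0
```

```bash
python3 go.py -11 -55 31
python3 - <<'E'
from w import *
c=camera('scene');pickle.dump(c,open('s6.pkl','wb'));cv2.imwrite('pics/s6.png',cv2.resize(c['image'][230:350,240:390],(750,600),interpolation=cv2.INTER_CUBIC)[:,:,::-1])
J=tojig(cloud(c),(.6263,-.0658,.37))*1e3
for nm,m in parts(J,hsv(c)).items():
    q=J[m]
    if len(q):print(nm,len(q),np.percentile(q,[1,50,99],axis=0).round(1).tolist())
E
```

```text
t 12.25 jigTCP [-90.8 -55.2 162.3] F [ 0.3 -0.  -0.3]
turn [-0.0007  0.0042 -0.0003] shift [-79.3   0.3 131.6]
red 856 [[47.8, -34.5, 36.3], [60.4, 19.5, 45.3], [70.3, 77.8, 51.4]]
org 93 [[-13.0, -66.7, 21.5], [5.5, -62.2, 42.5], [14.0, -43.5, 48.2]]
tag 1039 [[-30.5, -14.4, 21.3], [16.1, 13.9, 29.1], [82.6, 45.7, 32.7]]
green 714 [[-98.6, -23.0, 21.3], [8.0, -7.4, 27.5], [93.4, 51.6, 33.1]]
```

View pics/s6.png

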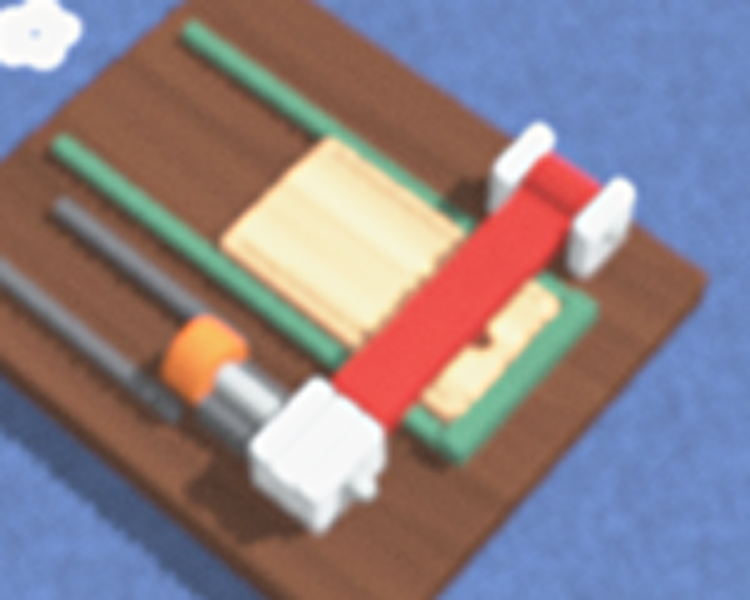

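The knob sits against the saddle at (205,357) and the tip sticks out past the second lug at (368,488). The bar is down and the tag is home.

```bash
python3 -c "
from bench import order;print(order.close_job())"
```

```text
the job is handed in; nothing more can be done
None
```

The tag is home against the fence, the clamp bar is down, the pin is through both lugs and the eye with its knob at the end of the run, and I have handed the job in; the verdict was not shown.

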